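Click the pill wheel on to today's compartment and reset the reminder

TASK

On the weekly pill dispenser, advance the wheel counter-clockwise (seen from above), gently flicking the tabs on its edge with a fingertip, until the orange compartment rests at the tip of the white arrow, without going past it. Only then press the blue button on the dispenser all the way down and let it go, to reset the reminder. Leave the dispenser standing where it is, neither lifted nor shoved away, and do not disturb the other things on the nightstand.

Things in the scene. Friction and masses are not known exactly. Their poses are not given: they have to be found in the camera images.
- dispenser: weekly pill dispenser standing loose on the surface (about 0.95 kg): flat grey-blue plate 150 (x) x 240 (y) x 22 mm high, origin at the centre of its underside, y along it, z up. On it the pill wheel (axis at y = -20 mm), a raised pod at the +y end (64 x 62 mm, from y = 55 mm on, top 54 mm above the table), and a flat white arrow near the -y end, pointing along +y.
- wheel_centre (a point): point on the wheel's upright axis, 40 mm above the table. White disc 82 mm across, 28 to 48 mm above the table; 7 compartments with domed lids (to 54 mm), one orange, six pale blue. 7 radial tabs 7 mm thick, 51.4 degrees apart, each half-way between two compartments, reach 70 mm from the axis, 28 to 50 mm above the table (6 mm over the plate); the gaps between them are open from above.
- pointer_tip (a point): tip of the flat white arrow (2 mm high, no obstacle), 72 mm from the wheel's axis towards the dispenser's -y, 23 mm above the table
- orange_lid (a point): top of the orange compartment's lid, 28 mm from the wheel's axis; it turns with the wheel
- pill_wheel (a joint): wheel angle in rad, growing counter-clockwise seen from above; 0 = orange compartment at the arrow. It starts negative, 2 to 4 clicks before 0. A sprung click stop holds it at every multiple of 2 pi/7 = 0.898 rad. Pushed more than half a click (1 to 2 N at a tab) it snaps on to the next stop by itself and rests there; pushed less it falls back.
- reset_button (a joint): blue round button, 30 mm across, on the pod; travel in m, 0 = up, 0.006 = fully down (5 N); a spring lifts it again
- reset_button_top (a point): centre of the button's top face, 76 mm above the table, to be pressed straight down
- pill_bottle: amber pill bottle with white cap, 40 mm across, 75 mm high, standing loose behind the dispenser; origin at the centre of its underside; to be left alone
- cream_jar: low white cream jar with brass lid, 52 mm across, 45 mm high, loose, beside the arrow end of the dispenser; origin at the centre of its underside; to be left alone
- tumbler: empty drinking glass, 74 mm across, 110 mm high, loose; origin at the centre of its underside; to be left alone
- glasses_case: brown spectacles case, 60 x 160 x 36 mm high, loose; origin at the centre of its underside; to be left alone
- remote: black remote control, 44 x 160 x 18 mm high, loose; origin at the centre of its underside; to be left alone
- alarm_clock: small dark alarm clock, 50 x 85 x 85 mm high, loose; origin at the centre of its underside; to be left alone

How it is judged:
By the outcome, as a careful person would: the job done as asked, in the order asked, and still so for the second after the job is handed in, with the robot touching nothing.
It also fails if it takes over 64 s, if anything falls off the work surface, if the arm or the gripper's body presses on something with over 40 N, if the wrist force passes 120 N, or if a joint passes its speed limit or range.

ROBOT

A 6-joint arm with a two-finger parallel gripper is mounted at the origin on the work surface. World frame = base frame: x ahead of the robot, y to its left, z up, the work surface at z = 0. Lengths are in mm, angles in rad, forces in N, time in s.
With the tool pointing down it reaches from about 300 to 775 mm from the base axis. Payload 14.6 kg.
Tool frame: the origin (TCP) lies between the finger pads; the fingertips stand 19 mm ahead of it and the grasp point (between the pads) is the TCP (manip.tcp_to_tips is the distance from the TCP to the fingertips, in mm); x points along the fingers, z is the direction in which the jaws open and shut, and the axes are right-handed (so a half turn about x gives the same grasp; the last joint's range is limited). The gripper opens to 94 mm and grips with 3 to 60 N. Pads are 16 mm wide; open, the fingers measure 119 mm over their backs; the gripper's body (75 mm by 177 mm) begins 78 mm behind the grasp point.
Start: joints at [-1.398, 0.3, 1.521, -0, 1.321, -0.067], TCP at [130.623, -534.254, 224.446] pointing down, gripper open.
Joint ranges: [-3.03, 3.03], [-0.79, 2.21], [0.23, 2.52], [-1.04, 4.18], [0, 3.07], [-2.55, 2.55]. Speed limits (rad/s): [2.22, 2.22, 2.57, 3.14, 3.14, 3.14].

INTERFACE

Orientations are given as [roll, pitch, yaw] about the fixed x, y, z axes, in that order (R = Rz(yaw) Ry(pitch) Rx(roll)).
In Python, from cell import manip gives the robot as it stands.
- The arm moves only by the tool jog_arm, never from a script. Its argument "moves" is a list that holds one entry, the list of rows, each a list of 6 numbers: the shift along the world's x, y, z in mm, then the turn, a rotation vector about the world's x, y, z in degrees. In form: [[[dx, dy, dz, wx, wy, wz], ...]]. A call has 1 to 5 rows; each row shifts and turns the pose as measured when the row begins; what a row does not reach is not made up. A row lasts 1/10 s, in which the tool goes at most 50 mm and 8.59 degrees, less where a joint would pass 70% of its speed; a pose out of reach is approached as far as the arm can. A call is refused whole if a number of a shift passes 50 or a number of a turn 8.59, either way. A call with a gripper value outside its range is refused whole. "gripper" is the opening, from -1 (shut) to 1 (fully open), set as the call begins (left out, the last holds). The fingers move at their own pace and stop on an object; "squeeze" is the grip in N (left out, the last holds). Time passes only in rows, so rows that do not move let the fingers close. It gives the time, the measured TCP pose, the force and the opening at its end, in the units of the state.
- manip.read_state(): the state, without advancing time (a new reading comes with each control period).
- manip.camera(name): name is "scene" or "top"; returns (picture, depth): 480x640x3 uint8, blue, green, red; 480x640 float32, mm along the optical axis (not along the pixel's ray), 0 where there is no reading.
- manip.camera_params(name): a dict with "fx", "fy", "cx", "cy" (pixels), "rvec" (rotation vector, rad) and "tvec" (3), from world to camera coordinates, as OpenCV has them. Camera axes: x right, y down, z forward; pixel columns grow to the right and rows downward; lengths in mm; the calibration is good to about 2 mm. A picture is of the moment at which its call begins. camera_params takes no time and is no camera call.
- manip.sign_off(): hands the job in, once; it reports no verdict.
The state is a dict: "clock": time; "joints": joint angles; "qd": joint speeds; "effort": joint torques, N m; "eef_pos": TCP position; "eef_rot": TCP orientation; "wrist_force": force on the tool from outside, world axes, zero at the start; "moment": the same for the moment, N m; "finger_gap": finger opening in mm.
Only numpy, scipy, OpenCV 4.12 (cv2) and the standard library are available. Lean on these libraries where they do the work, as an engineer would, in place of code of your own. Each camera call takes 0.05 s, during which the arm holds its last target. There are 200 camera calls.

## Working session

There is one attempt and no reset: what is moved stays moved. The work goes in short steps, Python scripts to look and compute and a tool call to move; the robot and the scene stay as the last step left them, time stands still between calls to the robot, and variables do not carry over. Pictures are saved under pics/ and viewed, about 8 in all and at most 12, crops included, and the job is handed in when it is done.

Besides the shell and the picture viewer there is one more tool, called after "Call:" by a JSON object that holds its "api" and its "payload", one argument or row to a line. jog_arm: Moves the arm, as the interface text tells. Its arguments: {"type":"object","properties":{"moves":{"type":"array","items":{"type":"array","items":{"type":"array","items":{"type":"number"}}}},"gripper":{"type":"number"},"squeeze":{"type":"number"}},"required":["moves"]}

```bash
mkdir -p pics
cat > h.py <<'E'
import numpy as np, cv2
from cell import manip
def snap(cam,fn):
    p,d=manip.camera(cam); cv2.imwrite('pics/'+fn+'.png',p); np.save('pics/'+cam+'_d.npy',d); return p,d
def cam(c):
    P=manip.camera_params(c); R=cv2.Rodrigues(np.array(P['rvec'],float))[0]; return P,R,np.array(P['tvec'],float).ravel()
def world(c,d):
    P,R,t=cam(c); v,u=np.mgrid[:480,:640]
    X=np.stack([(u-P['cx'])/P['fx']*d,(v-P['cy'])/P['fy']*d,d],-1)
    return (X-t)@R
E
python3 - <<'E'
from h import *
for c in('top','scene'):
    p,d=snap(c,c+'0'); P,R,t=cam(c); print(c,-R.T@t,R[2])
s=manip.read_state(); print(s['clock'],s['eef_pos'],s['eef_rot'],s['finger_gap'])
E
```

```text
top [ 361.70138294   11.06379494 1561.4838524 ] [ 0.13531429 -0.00969775 -0.99075527]
scene [1313.36740886 -303.88521806 1059.61645116] [-0.58974919  0.22715287 -0.77498224]
0.1 [ 130.59532104 -534.05084777  223.94521315] [3.0401305  1.56976092 1.70912955] 93.73968790578886
```

View pics/top0.png

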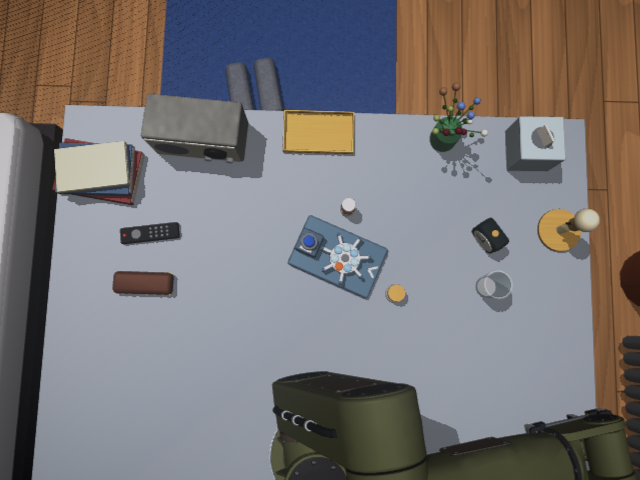

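View pics/scene0.png

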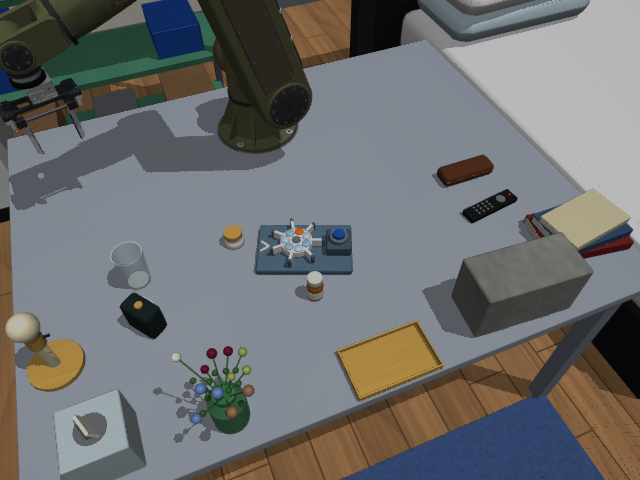

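Run:
```python
from h import *
for c,roi in(('top',(200,310,280,420)),('scene',(200,310,215,365))):
    p=cv2.imread(f'pics/{c}0.png'); d=np.load(f'pics/{c}_d.npy'); W=world(c,d)
    r0,r1,c0,c1=roi; M=np.zeros((480,640),bool); M[r0:r1,c0:c1]=1
    h=cv2.cvtColor(p,cv2.COLOR_BGR2HSV); H,S,V=[h[...,i].astype(int) for i in range(3)]
    for n,m in (('blue',(abs(H-113)<12)&(S>180)&(V>90)),('orange',(H<15)&(S>150)&(V>120))):
        m=m&M
        k,l,st,ce=cv2.connectedComponentsWithStats(m.astype(np.uint8))
        for i in range(1,k):
            if st[i,4]>12: w=W[l==i]; print(c,n,ce[i].round(1),st[i,4],np.median(w,0).round(1),w.mean(0).round(1))
    Z=W[...,2]
    # plate
    m=M&(abs(Z-22)<6)&(S>60)&(H>90)&(H<120)
    q=W[m][:,:2].astype(np.float32); print('plate',m.sum(),np.median(Z[m]),cv2.minAreaRect(q))
    m=M&(Z>35)&(Z<65); q=W[m][:,:2]
    np.save(f'pics/{c}_W.npy',W)
    x0,y0=int(c0),int(r0); cv2.imwrite(f'pics/{c}_crop0.png',cv2.resize(p[r0:r1,c0:c1],None,fx=5,fy=5,interpolation=cv2.INTER_CUBIC))
    print('table',np.median(Z[r0:r1,c0:c1]))
```

```text
top blue [310.4 240.7] 35 [563.3  32.9  75.4] [563.5  32.   75.9]
top orange [338.8 266. ] 41 [500.3 -46.   54. ] [500.3 -45.5  53.4]
plate 2668 22.19834096089933 ((530.98193359375, -42.84403991699219), (237.04119873046875, 148.4974822998047), 67.43934631347656)
table 3.0255058591226467
scene blue [338.5 233. ] 83 [564.3  38.2  75.8] [564.3  37.7  75.9]
scene orange [298.6 230.8] 45 [502.5 -44.7  52.5] [501.5 -44.4  52.7]
plate 2388 22.02683135691565 ((531.1959228515625, -41.78216552734375), (239.15155029296875, 151.7656707763672), 67.39908599853516)
table 1.766978198227146
```

View pics/top_crop0.png

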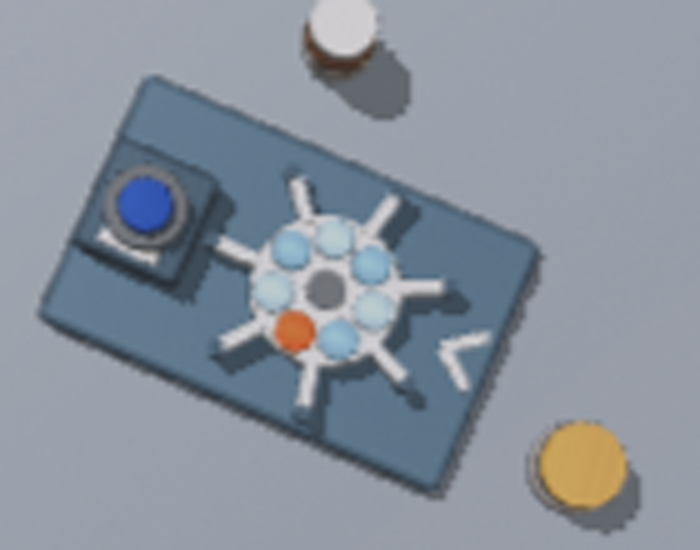

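Overview: the wheel's orange lid is at crop (295,330), its axis at (325,290), the arrow at (450,360), and the button at (145,205). The plate centre is (531,-42) with its +y axis at 67.4°, so the wheel axis is at about (523,-61). Orange sits at 144.7° and the arrow at 247.4°, which makes 2 clicks.

Run:
```python
from h import *
from scipy.spatial.transform import Rotation as Ro
s=manip.read_state(); R=Ro.from_euler('xyz',s['eef_rot']).as_matrix(); print(R.round(3)); print(manip.tcp_to_tips)
W=np.load('pics/scene_W.npy')
for n,(u,v) in dict(tumb=(128,262),clock=(145,315),jar=(233,234)).items(): print(n,np.nanmedian(W[v-2:v+3,u-2:u+3].reshape(-1,3),0).round())
A=np.array([523.3,-60.8])
for a in (145,150,160,170,180,190,195): t=np.radians(a); print(a,(A+64*np.array([np.cos(t),np.sin(t)])).round(1))
```

```text
[[-0.     0.971  0.238]
 [ 0.001  0.238 -0.971]
 [-1.     0.    -0.001]]
19.0
tumb [ 430. -460.   49.]
clock [ 624. -444.   85.]
jar [ 443. -200.   45.]
145 [470.9 -24.1]
150 [467.9 -28.8]
160 [463.2 -38.9]
170 [460.3 -49.7]
180 [459.3 -60.8]
190 [460.3 -71.9]
195 [461.5 -77.4]
```

Call:
{"api": "jog_arm", "payload": {
  "moves": [
    [[30,50,0,0,0,0],[30,50,0,0,0,0],[30,50,0,0,0,0],[30,50,0,0,0,0],[30,50,0,0,0,0]]
  ],
  "gripper": -1
}}

```text
clock: 0.6
eef_pos: [258.0, -317.0, 221.3]
eef_rot: [-3.045, 1.565, 1.9]
wrist_force: [1.3, 0.3, -0.1]
finger_gap: 57.6
```

Call:
{"api": "jog_arm", "payload": {
  "moves": [
    [[42,46,0,0,0,8.5],[42,46,0,0,0,8.5],[40,46,0,0,0,8.5],[30,46,0,0,0,8.5],[20,46,0,0,0,8.5]]
  ]
}}

```text
clock: 1.1
eef_pos: [404.2, -116.1, 221.3]
eef_rot: [-3.067, 1.566, 2.631]
wrist_force: [1.5, 0.1, 0.8]
finger_gap: 17.4
```

```bash
cat >> h.py <<'E'
def st():
    from scipy.spatial.transform import Rotation as Ro
    s=manip.read_state(); R=Ro.from_euler('xyz',s['eef_rot']).as_matrix()
    p=np.array(s['eef_pos'])[:2]-[523.3,-60.8]
    print(s['clock'],np.round(s['eef_pos'],1),'x',R[:,0].round(3),'jaw',np.degrees(np.arctan2(R[1,2],R[0,2])).round(1),'pol',np.hypot(*p).round(1),np.degrees(np.arctan2(p[1],p[0])).round(1)%360,np.round(s['joints'],2),np.round(s['wrist_force'],1),round(s['finger_gap'],1))
E
python3 -c "
from h import *
st()"
```

```text
1.1 [ 404.2 -116.1  221.3] x [-0.004  0.002 -1.   ] jaw -33.6 pol 131.3 204.9 [-0.37  0.01  1.86  0.    1.27  0.22] [1.5 0.1 0.8] 17.4
```

Call:
{"api": "jog_arm", "payload": {
  "moves": [
    [[30,40,-20,0,0,8.5],[30,40,-30,0,0,8.5],[5,9,-40,0,0,8.5],[0,0,-20,0,0,0],[0,0,0,0,0,0]]
  ]
}}

```text
clock: 1.6
eef_pos: [463.8, -28.7, 114.7]
eef_rot: [2.807, 1.568, 2.683]
wrist_force: [-0.2, -1.1, 0.4]
finger_gap: 0.5
```

```bash
python3 -c "
from h import *
st()
p,d=snap('scene','s1'); cv2.imwrite('pics/s1c.png',cv2.resize(p[150:310,190:390],None,fx=4,fy=4,interpolation=cv2.INTER_CUBIC))"
```

```text
1.6 [463.8 -28.7 114.7] x [-0.003  0.001 -1.   ] jaw -7.1 pol 67.7 151.7 [-0.14  0.24  1.87  0.    1.03 -0.02] [-0.2 -1.1  0.4] 0.5
```

View pics/s1c.png

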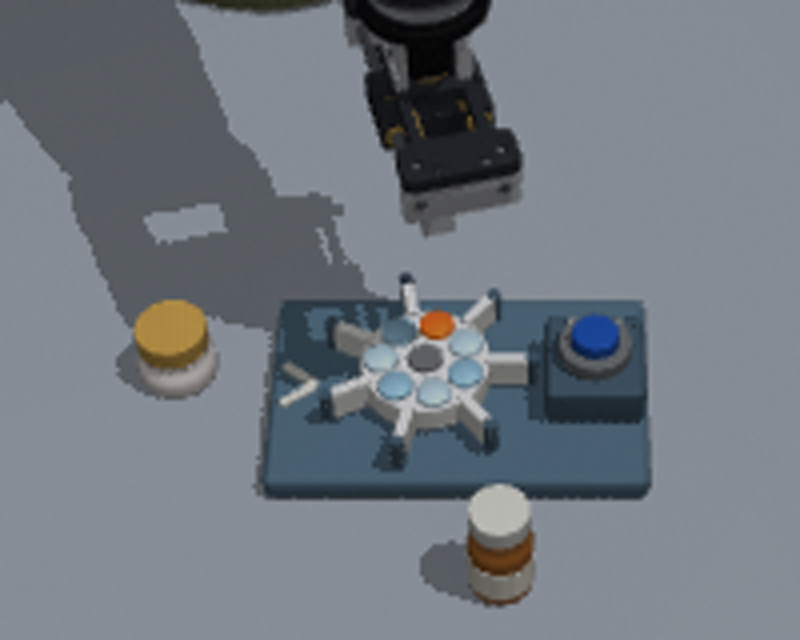

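The scene shows the closed fingertips (437,225) above the gap behind the tab at (405,285), with orange at (437,323). I'll descend into that gap.

Call:
{"api": "jog_arm", "payload": {
  "moves": [
    [[5,3,-20,0,0,0],[0,0,-20,0,0,0],[0,0,-15,0,0,0],[0,0,-7,0,0,0],[0,0,0,0,0,0]]
  ]
}}

```text
clock: 2.15
eef_pos: [472.3, -28.2, 58.9]
eef_rot: [0.115, 1.563, -0.016]
wrist_force: [0.3, -0.9, 0.8]
finger_gap: 0.4
```

```bash
python3 -c "
from h import *
st()"
```

```text
2.15 [472.3 -28.2  58.9] x [ 0.008 -0.    -1.   ] jaw -7.5 pol 60.5 147.4 [-0.14  0.35  1.89  0.    0.89 -0.01] [ 0.3 -0.9  0.8] 0.4
```

Call:
{"api": "jog_arm", "payload": {
  "moves": [
    [[-3,-2,-6,0,0,0],[-3,-5,0,0,0,0],[-2,-5,0,0,0,0],[-1,-4,0,0,0,0],[-1,-4,0,0,0,0]]
  ]
}}

```text
clock: 2.65
eef_pos: [463.1, -49.9, 55.7]
eef_rot: [0.125, 1.558, -0.007]
wrist_force: [1.4, 2.5, 0.3]
finger_gap: 0.5
```

Call:
{"api": "jog_arm", "payload": {
  "moves": [
    [[-1,-4,0,0,0,0],[-1,-4,0,0,0,0],[0,-4,0,0,0,0]]
  ]
}}

```text
clock: 2.95
eef_pos: [461.0, -63.2, 56.1]
eef_rot: [0.106, 1.557, -0.025]
wrist_force: [0.2, 0.7, 0.1]
finger_gap: 0.3
```

```bash
python3 -c "
from h import *
st()
p,d=snap('scene','s2'); cv2.imwrite('pics/s2c.png',cv2.resize(p[190:310,190:390],None,fx=4,fy=4,interpolation=cv2.INTER_CUBIC))"
```

```text
2.95 [461.  -63.2  56.1] x [ 0.013 -0.    -1.   ] jaw -7.5 pol 62.4 182.2 [-0.22  0.33  1.92  0.    0.87 -0.09] [0.2 0.7 0.1] 0.3
```

View pics/s2c.png

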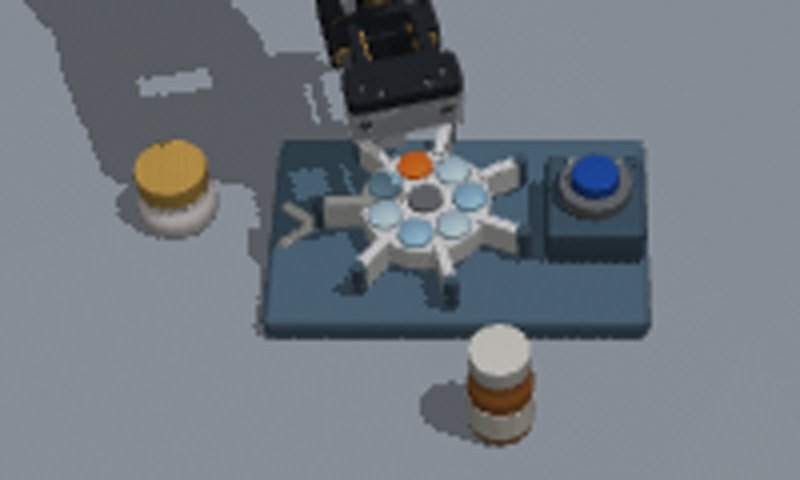

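Orange has moved to crop (415,165), roughly half a click, and the dispenser is unmoved. I'll push slightly further in small steps.

Call:
{"api": "jog_arm", "payload": {
  "moves": [
    [[0,-3,0,0,0,0],[0,-3,0,0,0,0],[0,0,0,0,0,0],[0,0,0,0,0,0]]
  ]
}}

```text
clock: 3.4
eef_pos: [460.9, -70.7, 56.0]
eef_rot: [0.062, 1.558, -0.07]
wrist_force: [0.5, 0.8, 0.3]
finger_gap: 0.2
```

```bash
cat >> h.py <<'E'
def orange(fn):
    p,d=snap('scene',fn); W=world('scene',d)
    h=cv2.cvtColor(p,cv2.COLOR_BGR2HSV); H,S,V=[h[...,i].astype(int) for i in range(3)]
    m=(H<15)&(S>150)&(V>90)&(W[...,2]>46)&(W[...,2]<60)&(np.hypot(W[...,0]-523.3,W[...,1]+60.8)<45)
    q=np.median(W[m],0); dd=q[:2]-[523.3,-60.8]; print('orange',m.sum(),q.round(1),'deg before arrow',247.4-np.degrees(np.arctan2(dd[1],dd[0]))%360)
    b=(abs(H-113)<12)&(S>180)&(V>90)&(W[...,2]>65)&(W[...,2]<85)&(np.hypot(W[...,0]-564,W[...,1]-37)<40)
    print('button',b.sum(),W[b].mean(0).round(1) if b.any() else None)
    m=np.zeros((480,640),bool); m[200:310,215:365]=1
    m&=(abs(W[...,2]-22)<6)&(S>60)&(H>90)&(H<120); print('plate',cv2.minAreaRect(W[m][:,:2].astype(np.float32)))
    return p
E
python3 -c "
from h import *
st();orange('s3')"
```

```text
3.4 [460.9 -70.7  56. ] x [ 0.013 -0.001 -1.   ] jaw -7.6 pol 63.2 189.0 [-0.23  0.34  1.92  0.    0.88 -0.1 ] [0.5 0.8 0.3] 0.2
orange 43 [497.7 -67.8  53.1] deg before arrow 52.13614066510735
button 83 [564.6  37.6  76.1]
plate ((531.5040283203125, -42.401702880859375), (238.4315185546875, 152.46890258789062), 67.84203338623047)
```

One click is done: orange is 52° before the arrow and the plate is unmoved. I'll lift, go back and repeat.

Call:
{"api": "jog_arm", "payload": {
  "moves": [
    [[0,0,18,0,0,0],[0,0,20,0,0,0],[3,20,0,0,0,0],[7,25,0,0,0,0],[0,0,0,0,0,0]]
  ]
}}

```text
clock: 3.95
eef_pos: [470.9, -24.2, 95.5]
eef_rot: [0.083, 1.558, -0.05]
wrist_force: [0.2, -0.7, -0.2]
finger_gap: 0.6
```

```bash
python3 -c "
from h import *
st();orange('s4')"
```

```text
3.95 [470.9 -24.2  95.5] x [ 0.013 -0.001 -1.   ] jaw -7.6 pol 63.9 145.0 [-0.13  0.28  1.88  0.    0.97  0.  ] [ 0.2 -0.7 -0.2] 0.6
orange 44 [497.2 -67.7  52.6] deg before arrow 52.56776830040843
button 84 [564.4  37.6  75.9]
plate ((530.64599609375, -41.938140869140625), (238.6005859375, 152.79722595214844), 67.54006958007812)
```

Call:
{"api": "jog_arm", "payload": {
  "moves": [
    [[0,0,-20,0,0,0],[0,0,-15,0,0,0],[0,0,-5,0,0,0],[-2,-4,0,0,0,0],[-2,-5,0,0,0,0]]
  ]
}}

```text
clock: 4.5
eef_pos: [466.0, -36.3, 54.5]
eef_rot: [0.027, 1.558, -0.105]
wrist_force: [1.0, -0.8, 0.2]
finger_gap: 0.5
```

Call:
{"api": "jog_arm", "payload": {
  "moves": [
    [[-2,-5,0,0,0,0],[-1,-4,0,0,0,0],[-1,-4,0,0,0,0],[-1,-4,0,0,0,0],[-1,-4,0,0,0,0]]
  ]
}}

```text
clock: 5.0
eef_pos: [460.2, -59.8, 56.3]
eef_rot: [0.06, 1.555, -0.073]
wrist_force: [-0.0, 1.6, 0.9]
finger_gap: 0.4
```

```bash
python3 -c "
from h import *
st();orange('s5')"
```

```text
5.0 [460.2 -59.8  56.3] x [ 0.016 -0.001 -1.   ] jaw -7.6 pol 63.1 179.1 [-0.21  0.33  1.92  0.    0.87 -0.08] [-0.   1.6  0.9] 0.4
orange 44 [503.7 -79.   53.4] deg before arrow 24.507963864410897
button 84 [564.2  37.7  75.6]
plate ((531.2381591796875, -41.98735046386719), (238.33218383789062, 153.1332244873047), 67.69661712646484)
```

Call:
{"api": "jog_arm", "payload": {
  "moves": [
    [[0,-4,0,0,0,0],[0,-4,0,0,0,0],[0,0,0,0,0,0],[0,0,0,0,0,0]]
  ]
}}

```text
clock: 5.45
eef_pos: [459.9, -69.4, 56.3]
eef_rot: [0.016, 1.556, -0.117]
wrist_force: [1.2, -0.5, -0.1]
finger_gap: 0.6
```

```bash
python3 -c "
from h import *
st();orange('s6')"
```

```text
5.45 [459.9 -69.4  56.3] x [ 0.015 -0.002 -1.   ] jaw -7.6 pol 63.9 187.8 [-0.23  0.33  1.92  0.    0.87 -0.1 ] [ 1.2 -0.5 -0.1] 0.6
orange 43 [514.4 -87.3  52.5] deg before arrow -3.9156099300243454
button 84 [564.7  37.5  76.2]
plate ((531.2666625976562, -42.04203796386719), (238.48243713378906, 154.2908172607422), 67.19129180908203)
```

Call:
{"api": "jog_arm", "payload": {
  "moves": [
    [[0,0,25,0,0,0],[0,0,40,0,0,0],[25,25,10,0,0,0],[30,30,0,0,0,0],[30,35,0,0,0,0]]
  ]
}}

```text
clock: 6.0
eef_pos: [544.9, 21.0, 135.2]
eef_rot: [0.033, 1.556, -0.106]
wrist_force: [0.1, -0.7, -0.0]
finger_gap: 0.4
```

Call:
{"api": "jog_arm", "payload": {
  "moves": [
    [[19,17,0,0,0,0],[0,0,0,0,0,0]]
  ]
}}

```text
clock: 6.2
eef_pos: [566.7, 42.7, 135.1]
eef_rot: [0.061, 1.555, -0.073]
wrist_force: [-0.4, -0.8, -0.1]
finger_gap: 0.1
```

```bash
python3 -c "
from h import *
st();p=orange('s7'); cv2.imwrite('pics/s7c.png',cv2.resize(p[190:310,190:390],None,fx=4,fy=4,interpolation=cv2.INTER_CUBIC))"
```

```text
6.2 [566.7  42.7 135.1] x [ 0.016 -0.001 -1.   ] jaw -7.7 pol 112.3 67.3 [ 0.01  0.42  1.58 -0.    1.13  0.15] [-0.4 -0.8 -0.1] 0.1
orange 45 [514.4 -86.7  52.9] deg before arrow -3.7318531936586794
button 86 [564.6  37.6  75.7]
plate ((531.1519775390625, -41.878692626953125), (238.6783447265625, 153.2049102783203), 67.76493835449219)
```

View pics/s7c.png

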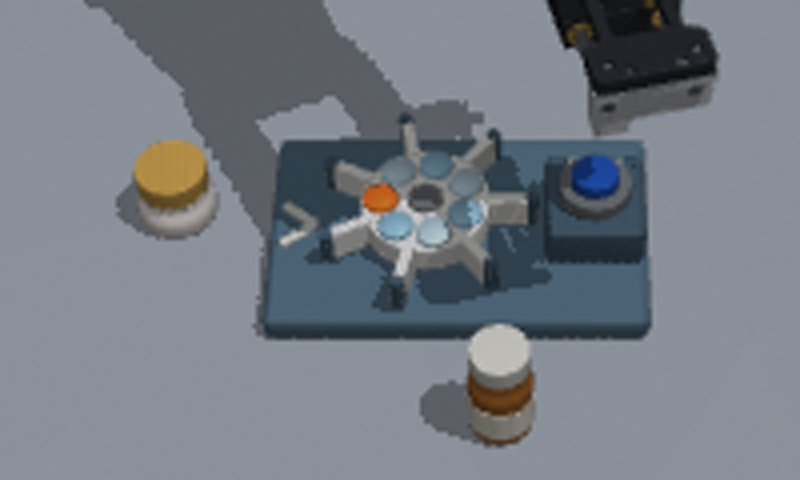

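The orange lid (380,197) now sits between the two tabs flanking the arrow (315,218), and the tab pattern matches a click stop. Next is the button.

Call:
{"api": "jog_arm", "payload": {
  "moves": [
    [[-2.5,-5.5,-15,0,0,0],[0,0,-15,0,0,0],[0,0,-6,0,0,0],[0,0,-3,0,0,0]]
  ]
}}

```text
clock: 6.65
eef_pos: [561.2, 34.4, 95.2]
eef_rot: [0.02, 1.556, -0.116]
wrist_force: [0.7, 0.5, 0.7]
finger_gap: 0.7
```

Call:
{"api": "jog_arm", "payload": {
  "moves": [
    [[0,0,-3,0,0,0],[0,0,-3,0,0,0]]
  ]
}}

```text
clock: 6.85
eef_pos: [561.3, 34.1, 90.0]
eef_rot: [0.061, 1.555, -0.076]
wrist_force: [-2.2, 2.1, 4.4]
finger_gap: 0.6
```

Call:
{"api": "jog_arm", "payload": {
  "moves": [
    [[0,0,-2,0,0,0],[0,0,-1.5,0,0,0]]
  ]
}}

```text
clock: 7.05
eef_pos: [561.5, 34.1, 88.9]
eef_rot: [0.069, 1.554, -0.068]
wrist_force: [-12.4, 1.5, 22.8]
finger_gap: 0.3
```

```bash
python3 -c "
from h import *
st()"
```

```text
7.05 [561.5  34.1  88.9] x [ 0.017 -0.001 -1.   ] jaw -7.8 pol 102.3 68.1 [-0.    0.47  1.63 -0.    1.03  0.13] [-12.4   1.5  22.8] 0.3
```

The button has bottomed (22.8 N), so I release it.

Call:
{"api": "jog_arm", "payload": {
  "moves": [
    [[0,0,4,0,0,0],[0,0,10,0,0,0],[0,0,30,0,0,0],[-25,0,40,0,0,0],[-40,0,40,0,0,0]]
  ]
}}

```text
clock: 7.55
eef_pos: [499.6, 33.6, 209.4]
eef_rot: [-0.048, 1.56, -0.185]
wrist_force: [0.5, 0.2, 0.1]
finger_gap: 0.5
```

Call:
{"api": "jog_arm", "payload": {
  "moves": [
    [[-45,0,20,0,0,0],[-45,0,0,0,0,0],[0,0,0,0,0,0],[0,0,0,0,0,0]]
  ]
}}

```text
clock: 7.95
eef_pos: [405.4, 33.3, 236.9]
eef_rot: [0.014, 1.548, -0.123]
wrist_force: [0.7, 0.1, 1.2]
finger_gap: 0.9
```

```bash
python3 -c "
from h import *
st();p=orange('s8'); cv2.imwrite('pics/s8c.png',cv2.resize(p[190:310,190:390],None,fx=4,fy=4,interpolation=cv2.INTER_CUBIC))"
```

```text
7.95 [405.4  33.3 236.9] x [ 0.023 -0.003 -1.   ] jaw -7.8 pol 150.8 141.4 [-0.01 -0.05  1.89 -0.    1.28  0.13] [0.7 0.1 1.2] 0.9
orange 46 [513.5 -86.3  52.7] deg before arrow -1.6594558756214326
button 83 [564.4  37.7  76. ]
plate ((530.577392578125, -41.89268493652344), (238.41006469726562, 153.357666015625), 67.58975219726562)
```

View pics/s8c.png

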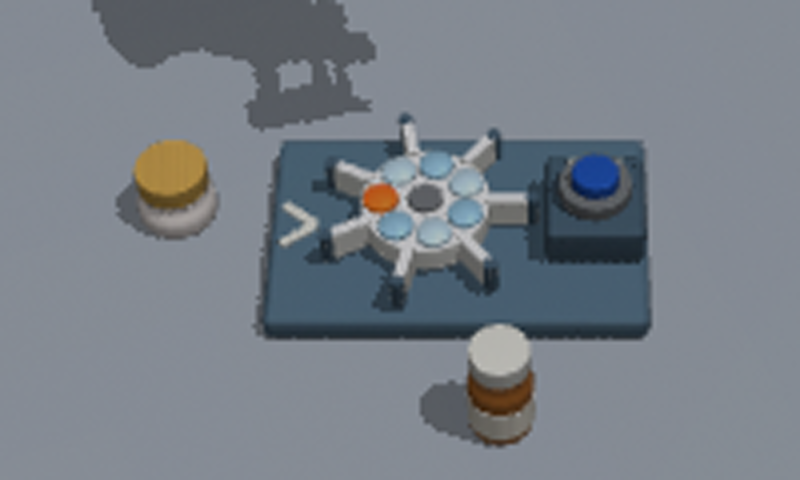

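Orange (380,197) is at the arrow (315,220). The button is back up (top at 76 mm), the plate has not moved, and the bottle and jar look undisturbed.

```bash
python3 -c "
from cell import manip
print(manip.sign_off())"
```

```text
the job is handed in; nothing more can be done
None
```

The job is done and handed in at about 8 s on the robot's clock. I flicked the wheel two clicks counter-clockwise with the closed fingertips, pressed the blue button once to its stop, then moved the arm clear.

- **Wheel:** the orange compartment rests at the arrow. The measured angle reads about 2–4° past the arrow, which is within camera error. The wheel sits in a click stop, with the two tabs on either side of the arrow as they should be.
- **Button:** it bottomed out at about 23 N vertically, with about 12 N sideways, and came back up to 76 mm.
- **Dispenser and other things:** the plate position matches the start within about 1 mm, which is the measurement noise. The pill bottle and cream jar look unmoved in the last picture. I did not re-measure the tumbler, glasses case, remote or clock, but the arm never went near them.

No check failed.

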